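Cure the bead-trimmed glass under the lamp

TASK

Take the tall thin glass out of the slanted drying rack and stand it upright in the middle of the lamp station's round pad; then slide the lamp along its rail until its head is centred above the pad, and last turn the timer dial clockwise until its pointer is on the one long thick mark. The glass is thin: grip it as lightly as you can (about 20 N, never over 35 N a finger), set it down softly without dropping or pressing it, and keep the lamp off it. Leave the short glass and the other things on the table where they are.

Things in the scene. Friction and masses are not known exactly. Their poses are not given: they have to be found in the camera images.
- glass: tall thin clear tumbler, straight, 54 mm across, 120 mm tall, 0.16 kg, two rows of white beads 30 to 37 mm above its foot. Origin: centre of its underside; z along its axis to the mouth. Starts in one of the rack's two places, leaning 0.5 rad, mouth to the rack's front. Cracks if gripped with over 35 N a finger (70 N both together) or pressed or knocked on station (over 20 N) or rack (over 30 N).
- short_glass: the short glass in the rack's other place: the same but only 70 mm tall; origin at the centre of its underside, z along its axis. It stays there.
- rack: fixed plywood rack, base 130 x 270 x 8 mm; origin at table height 50 mm in front of the base's middle, x to its back, z up. Places at x = 60, y = +70 and -70 mm, centre of a glass's foot 40 mm above the table. Glasses lean 0.5 rad towards -x on a backing board 66 mm high along the axis, between side rails 24 mm high, 3 mm off the glass. Lift a glass out along its own axis.
- station: lamp station, fixed: grey base 280 (x) x 350 (y) x 30 mm; origin under its middle at table height, x to its back, y to its left, z up. A steel rail runs along y at x = 105 mm. Pad at (0, 80) mm, dial axis at (-83, -100) mm.
- pad (a point): centre of the upper face of the black round rubber pad, 84 mm across, 35 mm above the table; axes as the station's
- lamp: lamp carriage sliding on the rail along the station's y (drag 2 N, travel 220 mm): upright at the back, arm, white round head 76 mm across, 170 to 195 mm above the table; on it an upright black fin 62 (x) x 16 (y) mm, 194 to 244 mm above the table. Origin: at table height below the head's centre; axes as the station's. Starts 140 to 170 mm to -y of the pad.
- lamp_head (a point): centre of the underside of the lamp head
- lamp_grip (a point): point inside the fin on top of the head at which to pinch it across y, 226 mm above the table
- dial (a joint): angle of the timer dial, rad, growing clockwise seen from above (range 0 to 2.8); it reads 1.4 when the pointer is on the long thick mark, and starts between 0.1 and 0.5
- dial_grip (a point): point on the dial's upright axis, 67 mm above the table, where to grip its black bar: 56 mm long, 16 mm wide, 41 to 81 mm above the table, over a skirt 62 mm across. Turns with the dial: its x axis runs along the bar to the pointed end with a white line (the pointer)
- mark (a point): middle of the long thick black mark (16 x 6 mm; the other marks are 5 x 2 mm) on the white dial face, 44 mm from the dial's axis
- spool_a: bystander: blue thread spool, standing, 41 mm across, 110 mm tall, origin at the centre of its underside
- spool_b: bystander: green thread spool, standing, 41 mm across, 110 mm tall, origin at the centre of its underside
- dish: bystander: shallow round blue dish, 110 mm across, 18 mm tall, origin at the centre of its underside
- mug: bystander: clear mug, 72 mm across, 90 mm tall, origin at the centre of its underside
- jar: bystander: glass jar with metal cap, 60 mm across, 90 mm tall, origin at the centre of its underside
- bangle: bystander: brass bangle lying flat, 72 mm across, 12 mm tall, origin at the centre of its underside

How it is judged:
By the outcome, as a careful person would: the job done as asked, in the order asked, and still so for the second after the job is handed in, with the robot touching nothing.
It also fails if it takes over 72 s, if anything falls off the work surface, if the arm or the gripper's body presses on something with over 40 N, if the wrist force passes 120 N, or if a joint passes its speed limit or range.

ROBOT

A 6-joint arm with a two-finger parallel gripper is mounted at the origin on the work surface. World frame = base frame: x ahead of the robot, y to its left, z up, the work surface at z = 0. Lengths are in m, angles in rad, forces in N, time in s.
With the tool pointing down it reaches from about 0.375 to 0.975 m from the base axis. Payload 3.8 kg.
Tool frame: the origin (TCP) lies midway between the tips of the shut fingers; the grasp point (between the pads) lies 19 mm behind it; z points along the fingers, y is the line along which they close (so a half turn about z gives the same grasp; the last joint's range is limited). The gripper opens to 88 mm and grips with 3 to 60 N. Pads are 18 mm wide; open, the fingers measure 123 mm over their backs; the gripper's body (75 mm by 187 mm) begins 45 mm behind the grasp point.
Start: joints at [1.271, 0.264, 1.604, -0, 1.274, -0.037], TCP at [0.175, 0.652, 0.239] pointing down, gripper open.
Joint ranges: [-2.63, 2.63], [-0.94, 2.18], [0.31, 2.57], [-1.31, 4.45], [0, 2.66], [-2.55, 2.55]. Speed limits (rad/s): [2.57, 2.57, 3.14, 3.14, 3.14, 3.14].

INTERFACE

Orientations are given as a rotation vector (axis times angle).
In Python, from cell import manip, inverse_kinematics, cams, order gives the robot as it stands. Calls block until the motion is done:
- manip.move_pose(position, orientation): joint-space move of the TCP to a pose.
- manip.move_linear(position, rate=0.15, rot=None): straight line of the TCP; rot=None keeps the orientation; rate is the mean speed in m/s.
- manip.set_joints(angles): joint-space move.
- manip.set_gripper(opening, force=None): finger opening in m; force is the grip in N (None keeps the last); returns when the fingers have stopped.
- manip.dwell(seconds).
- inverse_kinematics(position, orientation): joint angles nearest the present ones, or None.
- manip.state(): the state.
- cams.capture(name): name is "scene" or "top"; returns a dict with "image" (400x640x3 uint8, blue, green, red), "z_map" (400x640 float32, m along the optical axis (not along the pixel's ray), 0 where there is no reading), "intrinsics" (3x3 intrinsics, pixels), "position" and "orientation" of the camera in the world. Camera axes: x right, y down, z forward; pixel columns grow to the right and rows downward; lengths in m; the calibration is good to about 2 mm. A picture is of the moment at which its call begins.
A pose or a line that the arm cannot do raises manip.IKError and nothing moves.
- order.close_job(): hands the job in; it is judged then, once.
The state is a dict: "clock": time; "joint_pos": joint angles; "joint_velocities": joint speeds; "tau": joint torques, N m; "tool_pos": TCP position; "tcp_rot": TCP orientation; "contact_force": force on the tool from outside, world axes, zero at the start; "moment": the same for the moment, N m; "gripper_width": finger opening in m; "grasp_force": force on a finger pad.
Only numpy, scipy, OpenCV 4.12 (cv2) and the standard library are available. Lean on these libraries where they do the work, as an engineer would, in place of code of your own. Each camera call takes 0.05 s, during which the arm holds its last target. There are 200 camera calls.

## Working session

There is one attempt and no reset: what is moved stays moved. The work goes in short steps, each a Python script; the robot and the scene stay as the last script left them, time stands still between calls to the robot, and variables do not carry over. Pictures are saved under pics/ and viewed, at most 10 in all, crops included, and the job is handed in when it is done.

```bash
ls; mkdir -p pics
python3 - <<'E'
from cell import manip,cams
import cv2,numpy as np
for n in("scene","top"):
    c=cams.capture(n);cv2.imwrite(f"pics/{n}0.png",c["image"]);np.savez(f"{n}0.npz",**c)
    print(n,c["intrinsics"].tolist(),c["position"],c["orientation"])
s=manip.state();print(s)
E
```

```text
pics
scene [[401.6311276899022, 0.0, 320.85921373577264], [0.0, 401.6311276899022, 201.14043502137548], [0.0, 0.0, 1.0]] [ 1.45138856 -0.07334668  0.73249991] [-1.66650872 -1.56887759  0.82553489]
top [[472.18253876197576, 0.0, 320.3183523900109], [0.0, 472.18253876197576, 196.52068295251513], [0.0, 0.0, 1.0]] [0.30028768 0.00712377 1.43307965] [-2.09658571  2.13523826 -0.21677713]
{'clock': 0.1, 'joint_pos': array([ 1.27112903e+00,  2.64702450e-01,  1.60521544e+00, -1.14899434e-05,
        1.27368345e+00, -3.68930691e-02]), 'joint_velocities': array([-0.00040141, -0.00117132, -0.00101454,  0.00098935, -0.00046121,
        0.000254  ]), 'tau': array([ 8.19507513e-04, -5.03623152e+01, -3.58071327e+01,  7.31386570e-02,
        2.33789231e-02, -7.83203859e-05]), 'tool_pos': array([0.17515387, 0.6512291 , 0.23750777]), 'tcp_rot': array([-4.11530136e-01, -3.11419202e+00,  3.11323144e-03]), 'contact_force': array([ 0.67131934, -0.05067521, -0.74665213]), 'moment': array([ 0.03547031, -0.01519323, -0.02910155]), 'grasp_force': 0.0, 'gripper_width': 0.08806619104185834}
```

View pics/scene0.png

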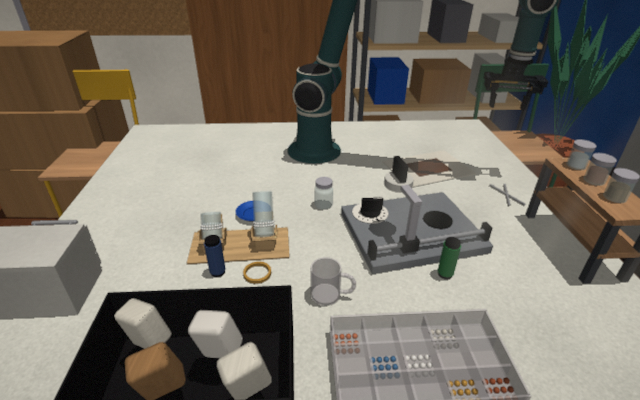

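View pics/top0.png

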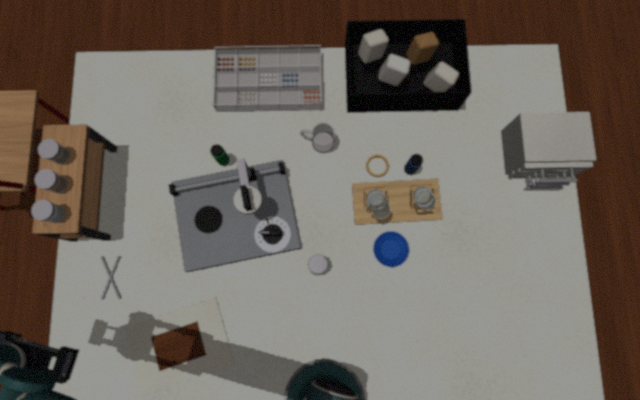

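The scene view shows the tall glass at about (263,215), the short one at (211,228), the pad at (437,220) and the dial at (371,211). The top view shows the rack at (397,201) with the tall glass on its left (y+) place at (376,203). The pad is at (208,219), the dial at (272,235), the lamp head at (247,200), and the jar at (318,264).

```bash
cat > h.py <<'E'
import numpy as np,cv2
from scipy.spatial.transform import Rotation as R
def load(n): return dict(np.load(n+".npz"))
def ray(c,uv):
    uv=np.atleast_2d(np.asarray(uv,float)); K=c["intrinsics"]
    d=np.c_[(uv[:,0]-K[0,2])/K[0,0],(uv[:,1]-K[1,2])/K[1,1],np.ones(len(uv))]
    return d@R.from_rotvec(c["orientation"]).as_matrix().T
def plane(c,uv,z):
    d=ray(c,uv);p=c["position"];return p+d*((z-p[2])/d[:,2])[:,None]
def proj(c,P):
    q=(np.atleast_2d(P)-c["position"])@R.from_rotvec(c["orientation"]).as_matrix()
    q=q@c["intrinsics"].T;return q[:,:2]/q[:,2:]
def cloud(c):
    z=c["z_map"];v,u=np.indices(z.shape);uv=np.c_[u.ravel(),v.ravel()]
    return (c["position"]+ray(c,uv)*z.ravel()[:,None]).reshape(*z.shape,3)
E
python3 - <<'E'
from h import *
c=load("top0");s=load("scene0")
def blobs(c,m,name,z,roi,amin=60):
    x0,y0,x1,y1=roi;M=np.zeros(m.shape,np.uint8);M[y0:y1,x0:x1]=m[y0:y1,x0:x1]*255
    for k in cv2.findContours(M,cv2.RETR_EXTERNAL,cv2.CHAIN_APPROX_NONE)[0]:
        if cv2.contourArea(k)<amin: continue
        P=plane(c,k[:,0],z);r=cv2.minAreaRect((P[:,:2]*1000).astype(np.float32))
        print(name,np.round(r[0],1),np.round(r[1],1),round(r[2],1),"px",k[:,0].mean(0).round(1))
h=cv2.cvtColor(c["image"],cv2.COLOR_BGR2HSV).astype(int);g=h[...,2]
hs=cv2.cvtColor(s["image"],cv2.COLOR_BGR2HSV).astype(int)
blobs(c,(g<45),"pad",.035,(185,200,230,240))
blobs(s,(hs[...,2]<50),"padS",.035,(415,205,460,235))
blobs(c,(h[...,1]<40)&(g>120),"dialface",.031,(250,212,296,256))
print("bg",h[202,395],h[202,350],h[225,225],h[225,160])
blobs(c,(h[...,1]>65)&(h[...,0]<30),"rack",.008,(340,170,455,235))
blobs(c,(g<125)&(h[...,1]<60),"station",.03,(160,155,305,275),300)
P=cloud(c)
for n,(u,v) in dict(head=(245,200),head2=(255,205),fin=(247,196),tallfoot=(376,200),short=(424,198),table=(330,200),base=(225,240),rack=(400,215)).items(): print(n,P[v,u].round(3))
a=cv2.resize(c["image"][160:275,165:305],None,fx=5,fy=5,interpolation=cv2.INTER_CUBIC)[:575,:700]
cv2.imwrite("pics/tst.png",cv2.convertScaleAbs(a,alpha=1.4))
a=np.vstack([cv2.resize(c["image"][170:230,345:450],None,fx=5,fy=5,interpolation=cv2.INTER_CUBIC),cv2.resize(s["image"][180:238,185:290],None,fx=5,fy=5,interpolation=cv2.INTER_CUBIC)])
cv2.imwrite("pics/rk.png",cv2.convertScaleAbs(a,alpha=1.3))
E
```

```text
pad [524.4 337.4] [76.3 77. ] 45.5 px [208.4 219. ]
padS [529.3 341.9] [71.4 84.4] 47.5 px [437.6 220. ]
dialface [473.8 146.5] [101.  110.1] 15.6 px [272.  234.3]
bg [ 18 102 147] [ 26  12 151] [113  10 104] [ 30  13 153]
rack [ 573.8 -232.3] [127.  266.3] 2.2 px [396.3 201.3]
station [547.3 261.1] [303.7 371. ] 10.7 px [237.7 210.4]
head [0.539 0.196 0.243]
head2 [0.534 0.177 0.194]
fin [0.549 0.191 0.244]
tallfoot [ 0.552 -0.153  0.144]
short [ 0.576 -0.311  0.037]
table [ 0.581 -0.028  0.009]
base [0.461 0.288 0.028]
rack [ 0.53  -0.241  0.008]
```

View pics/tst.png

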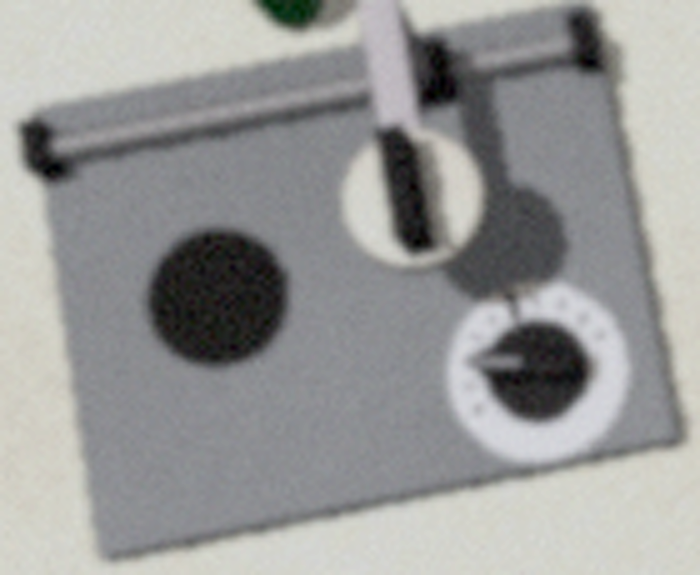

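View pics/rk.png

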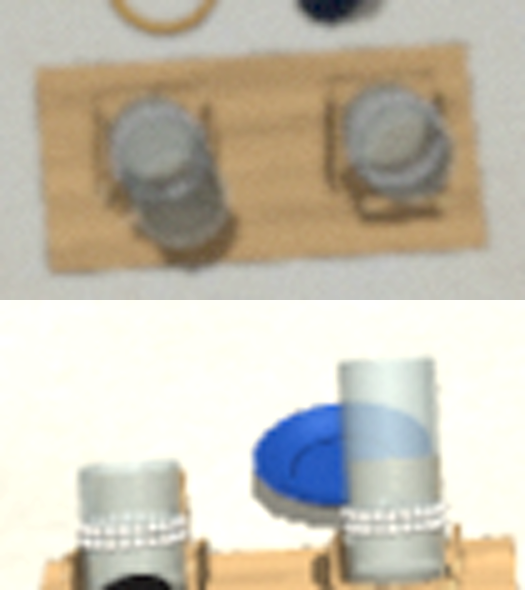

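The crops show the pad at crop (218,297), the dial face at (538,370) with its pointer to the left, and the thick mark above it at about (515,300). The backing boards are on the robot side, so the rack's front faces the robot. Next I'll refine the measurements across both views.

Run:
```python
from h import *
c=load("top0");s=load("scene0")
ht=cv2.cvtColor(c["image"],cv2.COLOR_BGR2HSV).astype(int);hs=cv2.cvtColor(s["image"],cv2.COLOR_BGR2HSV).astype(int)
def cont(m,roi):
    x0,y0,x1,y1=roi;M=np.zeros(m.shape,np.uint8);M[y0:y1,x0:x1]=m[y0:y1,x0:x1]*255
    return max(cv2.findContours(M,cv2.RETR_EXTERNAL,cv2.CHAIN_APPROX_NONE)[0],key=cv2.contourArea)[:,0].astype(np.float32)
def circ(c,k,z):
    P=(plane(c,k,z)[:,:2]*1000).astype(np.float32);return [np.round(x,1) for x in cv2.fitEllipse(P)[:2]]
print("padT",circ(c,cont(ht[...,2]<60,(180,195,235,243)),.035))
print("padS",circ(s,cont(hs[...,2]<65,(410,203,470,238)),.035), hs[220,437],hs[240,437])
k=cont((ht[...,2]>120),(252,212,292,254)); k=cv2.convexHull(k)[:,0]; k=k[(k[:,1]>226)]
print("dialT",circ(c,k,.031))
# front edge & side edges of station in top
for nm,cc,H in(("T",c,ht),("S",s,hs)):
    pass
g=cv2.GaussianBlur(c["image"],(3,3),0).astype(int).sum(2)
pts=[]
for u in range(192,295,3):
    v0=int(271-(u-187)*(24/114)); col=g[v0-6:v0+9,u]; d=np.diff(col); pts.append((u,v0-6+np.argmax(d)+.5))
P=plane(c,pts,.025)[:,:2]*1000; l=cv2.fitLine(P.astype(np.float32),cv2.DIST_HUBER,0,.01,.01).ravel()
print("front edge",l, "yaw",np.degrees(np.arctan2(-l[0],l[1])) if l[1]>0 else np.degrees(np.arctan2(l[0],-l[1])))
# rack
for nm,cc,H,roi in(("T",c,ht,(340,170,455,235)),("S",s,hs,(180,215,295,268))):
    m=(H[...,1]>60)&(H[...,0]<30)&(H[...,0]>8);k=cont(m,roi)
    r=cv2.minAreaRect((plane(cc,k,.008)[:,:2]*1000).astype(np.float32));print("rack"+nm,np.round(r[0],1),np.round(r[1],1),round(r[2],2), np.round(plane(cc,cv2.boxPoints(cv2.minAreaRect(k)),.008)[:,:2]*1000).tolist())
# hypotheses
b=np.array([.5738,-.2323]);y=np.radians(2.2);X=np.array([np.cos(y),np.sin(y)]);Y=np.array([-X[1],X[0]])
f=b+.01*X+.07*Y;print("foot",f)
ax=np.r_[-np.sin(.5)*X,np.cos(.5)]
F=np.r_[f,.04]; f2=np.r_[b+.01*X-.07*Y,.04]
for n,cc in(("T",c),("S",s)):
    im=cc["image"].copy()
    im=cv2.resize(im,None,fx=6,fy=6,interpolation=cv2.INTER_CUBIC)
    A=np.cross(ax,np.r_[Y,0])
    for o,hh in((F,(0,.03,.037,.12)),(f2,(0,.07))):
        for h_ in hh:
            t=np.linspace(0,2*np.pi,60)[:,None];C=o+ax*h_+.027*(np.cos(t)*A+np.sin(t)*np.r_[Y,0])
            cv2.polylines(im,[np.int32(proj(cc,C)*6+3)],True,(0,0,255),1)
    cv2.imwrite(f"pics/ov{n}.png",im[1020:1400,2070:2700] if n=="T" else im[1080:1600,1100:1740])
a=cv2.imread("pics/ovT.png")[:290,:630];b=cv2.imread("pics/ovS.png")[:300,10:640]
cv2.imwrite("pics/ov.png",np.vstack([a,b]))
```

```text
padT [array([524.1, 338.5]), array([78.6, 79.8])]
padS [array([526.1, 338.4]), array([79.9, 84.5])] [30 20 39] [ 0  0 92]
dialT [array([477.1, 147.5]), array([109.9, 110.3])]
front edge [ 1.8142669e-01 -9.8340446e-01  3.9812885e+02  2.3711282e+02] yaw 10.452871
rackT [ 574.  -232.3] [127.3 267. ] 2.3 [[632.0, -97.0], [643.0, -368.0], [516.0, -367.0], [505.0, -100.0]]
rackS [ 569.6 -195.6] [146.5 191.9] 2.31 [[500.0, -301.0], [493.0, -102.0], [640.0, -97.0], [645.0, -275.0]]
foot [ 0.58110548 -0.16196772]
```

View pics/ov.png

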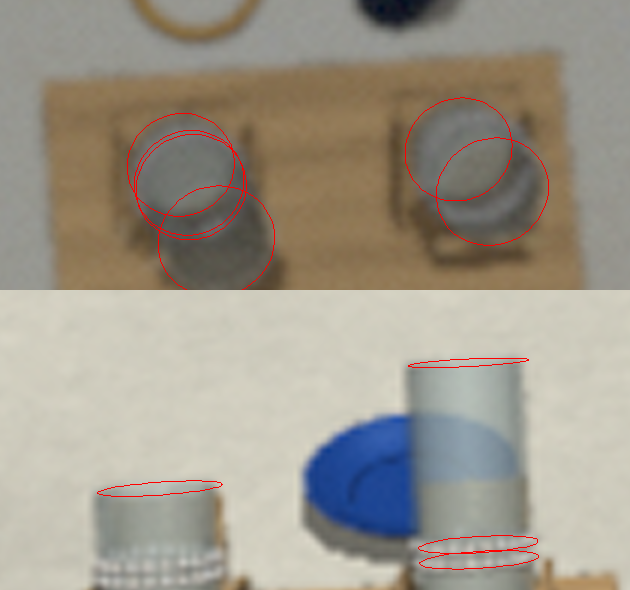

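The overlay fits both views. The scene view suggests the glass is about 2 mm further to -y. I'll check IK for the whole plan before moving.

```bash
cat > plan.py <<'E'
from h import *
from cell import manip,inverse_kinematics as ik,cams,order
def rot(z,y):
    z=np.array(z,float);z/=np.linalg.norm(z);y=np.array(y,float);y-=z*(y@z);y/=np.linalg.norm(y)
    return R.from_matrix(np.c_[np.cross(y,z),y,z]).as_rotvec()
yr=np.radians(2.25);RX=np.array([np.cos(yr),np.sin(yr),0]);RY=np.array([-RX[1],RX[0],0])
ax=-np.sin(.5)*RX+np.array([0,0,np.cos(.5)])
foot=np.array([.581,-.1635,.04])
ys=np.radians(10.5);SX=np.array([np.cos(ys),np.sin(ys),0]);SY=np.array([-SX[1],SX[0],0])
pad=np.array([.5251,.3384,.035]);S0=pad-.08*SY-[0,0,.035]
DOWN=[0,0,-1]
G=.071  # TCP height along glass axis when gripped
def st(*k):
    s=manip.state();print({q:np.round(s[q],3) for q in ("clock","tool_pos","contact_force","grasp_force","gripper_width")},*k)
    return s
E
python3 - <<'E'
from plan import *
for f in(1,-1):
    rg=rot(-ax,f*RY)
    for d in(0,.13,.2): print("pick",f,d,np.round(ik(foot+ax*(G+d),rg),2) if ik(foot+ax*(G+d),rg) is not None else None)
    for nm,y in(("x",SX),("y",SY)):
      for z in(0,.25):
        q=ik(pad+[0,0,G+z],rot(DOWN,f*y));print("place",nm,f,z,None if q is None else np.round(q,2))
    q=ik([.4,-.1,.42],rot(DOWN,f*RY));print("mid",None if q is None else np.round(q,2))
c=load("top0");H=cv2.cvtColor(c["image"],cv2.COLOR_BGR2HSV)
P=cloud(c);m=(P[...,2]>.235)&(P[...,2]<.26);m[:,:232]=0;m[:,262:]=0;m[:185]=0;m[215:]=0
v,u=np.nonzero(m);p=plane(c,np.c_[u,v],.244)[:,:2].mean(0);print("fin",p,"station frame",(p-pad[:2])@SX[:2],(p-pad[:2])@SY[:2],len(u))
E
```

```text
pick 1 0 [-0.48 -0.03  2.29  0.53  0.49 -2.51]
pick 1 0.13 [-0.56 -0.31  2.28  0.4   0.78 -2.4 ]
pick 1 0.2 [-0.62 -0.43  2.25  0.37  0.95 -2.39]
place x 1 0 [ 0.53  0.28  1.84 -0.    1.02  0.35]
place x 1 0.25 [ 0.53  0.12  1.56 -0.    1.46  0.35]
place y 1 0 [ 0.53  0.28  1.84 -0.    1.02 -1.22]
place y 1 0.25 [ 0.53  0.12  1.56 -0.    1.46 -1.22]
mid [-0.31 -0.31  1.84 -0.    1.61 -1.92]
pick -1 0 [-0.48 -0.03  2.29  0.53  0.49  0.63]
pick -1 0.13 [-0.56 -0.31  2.28  0.4   0.78  0.74]
pick -1 0.2 [-0.62 -0.43  2.25  0.37  0.95  0.75]
place x -1 0 None
place x -1 0.25 None
place y -1 0 [0.53 0.28 1.84 0.   1.02 1.92]
place y -1 0.25 [0.53 0.12 1.56 0.   1.46 1.92]
mid [-0.31 -0.31  1.84 -0.    1.61  1.23]
fin [0.5480991 0.1968291] station frame -0.003185269337407211 -0.143391532161509 153
```

Run:
```python
from plan import *
p=manip.state()["tool_pos"];manip.move_linear(p+[0,0,.15],rate=.3)
manip.move_pose([.42,-.1,.42],rot(DOWN,-RY))
rg=rot(-ax,-RY)
manip.move_pose(foot+ax*(G+.15),rg);st("pre")
manip.move_linear(foot+ax*G,rate=.12);st("at")
manip.set_gripper(.050,20);st("gripped")
c=cams.capture("scene");cv2.imwrite("pics/g.png",cv2.resize(c["image"][120:270,150:350],None,fx=3,fy=3,interpolation=cv2.INTER_CUBIC))
```

```text
{'clock': np.float64(4.367), 'tool_pos': array([ 0.476, -0.168,  0.235]), 'contact_force': array([ 0.719,  0.363, -0.046]), 'grasp_force': np.float64(0.0), 'gripper_width': np.float64(0.089)} pre
{'clock': np.float64(5.767), 'tool_pos': array([ 0.547, -0.165,  0.103]), 'contact_force': array([-0.235,  0.161,  0.601]), 'grasp_force': np.float64(0.0), 'gripper_width': np.float64(0.088)} at
{'clock': np.float64(6.375), 'tool_pos': array([ 0.547, -0.165,  0.103]), 'contact_force': array([-0.53 ,  0.122,  1.551]), 'grasp_force': np.float64(19.926), 'gripper_width': np.float64(0.054)} gripped
```

View pics/g.png

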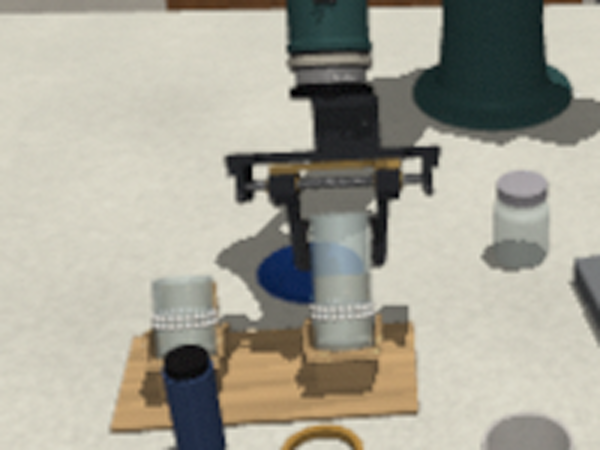

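The glass is held 54 mm wide at 19.9 N, with the fingers at (300,240) and (378,230) on either side of it.

Run:
```python
from plan import *
rg=rot(-ax,-RY)
manip.move_linear(foot+ax*(G+.03),rate=.06);st("30")
manip.move_linear(foot+ax*(G+.17),rate=.15);st("lifted")
manip.move_linear([.42,-.12,.40],rate=.2,rot=rot(DOWN,-RY));st("upright")
manip.move_pose(pad+[0,0,G+.28],rot(DOWN,SX))
manip.move_linear(pad+[0,0,G+.06],rate=.12);manip.dwell(.3);st("above")
ims=[]
for n in("scene","top"):
    c=cams.capture(n);np.savez(n+"1.npz",**c)
    roi=c["image"][120:260,360:500] if n=="scene" else c["image"][150:290,140:280]
    ims.append(cv2.resize(roi,None,fx=2.8,fy=2.8,interpolation=cv2.INTER_CUBIC))
cv2.imwrite("pics/above.png",np.hstack(ims))
```

```text
{'clock': np.float64(7.075), 'tool_pos': array([ 0.533, -0.166,  0.129]), 'contact_force': array([ 0.694, -0.018, -0.849]), 'grasp_force': np.float64(19.928), 'gripper_width': np.float64(0.054)} 30
{'clock': np.float64(8.158), 'tool_pos': array([ 0.465, -0.168,  0.25 ]), 'contact_force': array([-0.417,  0.259, -1.171]), 'grasp_force': np.float64(19.929), 'gripper_width': np.float64(0.054)} lifted
{'clock': np.float64(9.125), 'tool_pos': array([ 0.42 , -0.12 ,  0.398]), 'contact_force': array([-0.314,  0.075, -2.071]), 'grasp_force': np.float64(19.929), 'gripper_width': np.float64(0.054)} upright
{'clock': np.float64(13.125), 'tool_pos': array([0.525, 0.338, 0.166]), 'contact_force': array([-0.333, -0.422, -2.37 ]), 'grasp_force': np.float64(19.929), 'gripper_width': np.float64(0.054)} above
```

View pics/above.png

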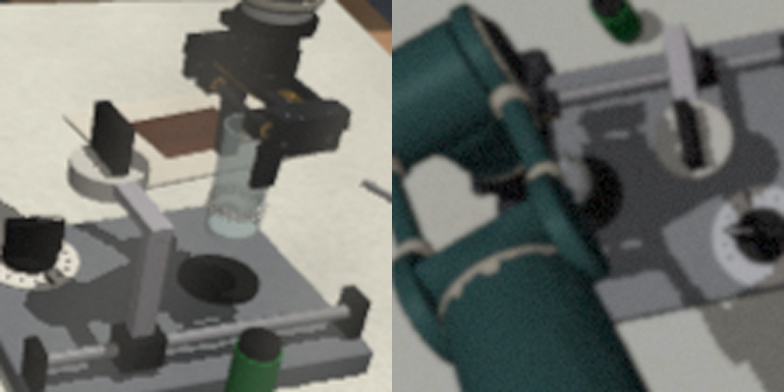

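The glass hangs over the pad; in the crop its mouth is at about (240,122) and its foot at (232,222). I'll check its tilt against the projected vertical line.

Run:
```python
from plan import *
s=load("scene1")
p=proj(s,[np.r_[pad[:2],.095],np.r_[pad[:2],.13],np.r_[pad[:2],.215]]);print(p,(p-[360,120])*2.8)
g=cv2.cvtColor(s["image"],cv2.COLOR_BGR2GRAY)
a=cv2.resize(s["image"][145:225,410:490],None,fx=7,fy=7,interpolation=cv2.INTER_CUBIC)
t=np.linspace(0,2*np.pi,50)
for z in(.095,.125,.132,.215):
    C=np.c_[pad[0]+.027*np.cos(t),pad[1]+.027*np.sin(t),0*t+z]
    cv2.polylines(a,[np.int32((proj(s,C)-[410,145])*7+3)],True,(0,0,255),1)
cv2.imwrite("pics/tilt.png",a)
```

```text
[[440.88817342 202.10740518]
 [443.09555666 191.77233096]
 [448.78786017 165.1206928 ]] [[226.48688557 229.90073451]
 [232.66755864 200.96252669]
 [248.60600849 126.33793983]]
```

View pics/tilt.png

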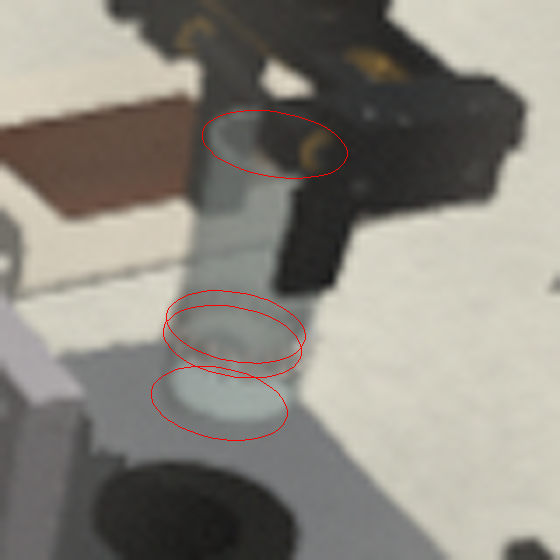

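Run:
```python
from plan import *
s=load("scene1");P=cloud(s)
d=P[...,:2]-pad[:2]; r=np.hypot(d[...,0],d[...,1])
m=(r<.045)&(P[...,2]>.07)&(P[...,2]<.16)
print(m.sum())
for z0 in np.arange(.07,.16,.01):
    k=m&(P[...,2]>=z0)&(P[...,2]<z0+.01)
    if k.sum()>4:
        q=P[k];sx=(q[:,:2]-pad[:2])@SX[:2];sy=(q[:,:2]-pad[:2])@SY[:2]
        Am=np.c_[2*sx,2*sy,np.ones(len(sx))];w=np.linalg.lstsq(Am,sx**2+sy**2,rcond=None)[0]
        print(round(z0,3),k.sum(),"x",sx.min().round(4),sx.max().round(4),"y",sy.min().round(4),sy.max().round(4),"circ",w[:2].round(4),np.sqrt(max(0,w[2]+w[0]**2+w[1]**2)).round(4))
# row-wise bounds in world y at the glass rows via saturation/brightness
g=cv2.cvtColor(s["image"],cv2.COLOR_BGR2GRAY)
for v in range(180,212,2): print(v,g[v,428:462:1].tolist())
```

```text
387
0.09 14 x -0.0016 0.0299 y -0.0252 0.0086 circ [0.0033 0.0015] 0.0258
0.1 61 x -0.0149 0.0304 y -0.0263 0.0198 circ [0.0033 0.0005] 0.0258
0.11 60 x -0.005 0.0311 y -0.0278 0.019 circ [0.0032 0.0003] 0.0253
0.12 60 x -0.0082 0.0308 y -0.0275 0.0246 circ [0.0025 0.0006] 0.0266
0.13 68 x -0.0139 0.0304 y -0.0286 0.022 circ [ 0.0037 -0.0005] 0.0253
0.14 65 x -0.0089 0.0308 y -0.0268 0.0233 circ [0.0027 0.0001] 0.0258
0.15 59 x -0.0036 0.0307 y -0.027 0.0206 circ [ 0.0047 -0.001 ] 0.0244
180 [203, 203, 204, 203, 203, 203, 205, 206, 184, 148, 132, 133, 134, 134, 130, 130, 131, 131, 131, 130, 134, 109, 64, 38, 40, 41, 38, 38, 39, 39, 37, 113, 185, 207]
182 [193, 191, 189, 183, 172, 166, 171, 162, 135, 122, 127, 136, 140, 140, 140, 142, 141, 143, 143, 141, 141, 96, 44, 39, 41, 38, 35, 38, 38, 39, 64, 178, 211, 210]
184 [160, 175, 197, 207, 208, 210, 207, 193, 157, 137, 136, 140, 141, 138, 140, 140, 141, 141, 143, 141, 120, 68, 38, 37, 36, 38, 37, 36, 37, 38, 152, 203, 211, 210]
186 [205, 206, 206, 210, 211, 210, 210, 174, 130, 120, 122, 127, 125, 130, 130, 126, 130, 133, 135, 135, 113, 
[... 1457 characters left out ...]

204 [125, 125, 122, 122, 122, 123, 120, 116, 116, 118, 119, 125, 138, 149, 152, 154, 155, 153, 153, 152, 142, 134, 127, 122, 121, 122, 135, 173, 199, 206, 207, 204, 203, 203]
206 [126, 124, 123, 125, 124, 122, 123, 123, 122, 120, 121, 121, 121, 121, 123, 122, 124, 123, 121, 123, 121, 122, 119, 120, 121, 122, 123, 122, 148, 184, 201, 204, 205, 203]
208 [126, 124, 122, 124, 123, 124, 123, 123, 123, 123, 122, 121, 122, 121, 122, 123, 121, 121, 121, 121, 122, 121, 122, 121, 122, 121, 122, 122, 123, 121, 146, 188, 202, 203]
210 [109, 115, 111, 109, 107, 103, 104, 104, 104, 106, 108, 114, 120, 123, 123, 121, 122, 120, 121, 121, 120, 123, 121, 120, 120, 120, 121, 121, 123, 125, 122, 129, 169, 195]
```

Depth puts the glass within about 2 mm of the pad axis, leaning about 0.03 rad (foot to +y). I'll trim that and lower it under force watch.

Run:
```python
from plan import *
r=(R.from_rotvec(-.03*SX)*R.from_rotvec(rot(DOWN,SX))).as_rotvec()
t=pad-.0015*SX
manip.move_linear(t+[0,0,G+.03],rate=.05,rot=r)
manip.move_linear(t+[0,0,G+.008],rate=.04);manip.dwell(.2)
f0=st("near")["contact_force"][2]
z=.008
while z>-.006:
    z-=.001;manip.move_linear(t+[0,0,G+z],rate=.02);manip.dwell(.12)
    s=manip.state();df=s["contact_force"][2]-f0;print(round(z,4),round(df,2),s["tool_pos"][2].round(4))
    if df>2.5: break
st()
c=cams.capture("scene");np.savez("scene2.npz",**c);P=cloud(c)
d=P[...,:2]-pad[:2];m=(np.hypot(*np.moveaxis(d,2,0))<.045)
for z0 in np.arange(.04,.11,.01):
    k=m&(P[...,2]>=z0)&(P[...,2]<z0+.01);q=P[k]
    if k.sum()<6: continue
    sx=(q[:,:2]-pad[:2])@SX[:2];sy=(q[:,:2]-pad[:2])@SY[:2]
    w=np.linalg.lstsq(np.c_[2*sx,2*sy,np.ones(len(sx))],sx**2+sy**2,rcond=None)[0];print(z0.round(3),k.sum(),w[:2].round(4))
```

```text
{'clock': np.float64(14.875), 'tool_pos': array([0.524, 0.338, 0.114]), 'contact_force': array([-0.15 , -0.894, -1.628]), 'grasp_force': np.float64(19.929), 'gripper_width': np.float64(0.054)} near
0.007 0.09 0.113
0.006 -0.68 0.1119
0.005 -0.06 0.111
0.004 0.09 0.11
0.003 -0.09 0.109
0.002 -0.96 0.108
0.001 1.89 0.1073
0.0 6.88 0.1072
{'clock': np.float64(17.808), 'tool_pos': array([0.524, 0.338, 0.107]), 'contact_force': array([-0.027, -2.021,  5.249]), 'grasp_force': np.float64(19.915), 'gripper_width': np.float64(0.054)}
0.04 56 [ 0.0005 -0.0018]
0.05 53 [ 0.0026 -0.0016]
0.06 55 [ 0.0015 -0.0003]
0.07 68 [ 0.0012 -0.0004]
0.08 54 [ 0.0015 -0.0005]
0.09 60 [ 0.0021 -0.001 ]
0.1 47 [-0.0018  0.008 ]
0.11 61 [-0.0005  0.0185]
```

Run:
```python
from plan import *
t=pad-.0015*SX
manip.move_linear(t+[0,0,G+.0012],rate=.02);manip.dwell(.2);st("relax")
manip.set_gripper(.060);manip.dwell(.2);manip.set_gripper(.085);st("open")
manip.move_linear(t+[0,0,G+.10],rate=.12)
manip.move_linear(t+[0,0,G+.20],rate=.25)
q=[.42,.05,.40];manip.move_pose(q,rot(DOWN,SY));st()
ims=[]
for n in("scene","top"):
    c=cams.capture(n);np.savez(n+"3.npz",**c)
    roi=c["image"][140:260,340:500] if n=="scene" else c["image"][150:270,160:320]
    ims.append(cv2.resize(roi,None,fx=2.5*2,fy=2.5*2,interpolation=cv2.INTER_CUBIC)[::1])
cv2.imwrite("pics/placed.png",cv2.resize(np.hstack(ims),(800,300),interpolation=cv2.INTER_AREA))
c=load("scene3");P=cloud(c);d=P[...,:2]-pad[:2];m=(np.hypot(*np.moveaxis(d,2,0))<.045)
for z0 in np.arange(.04,.16,.02):
    k=m&(P[...,2]>=z0)&(P[...,2]<z0+.02);x=P[k]
    if k.sum()<6: continue
    sx=(x[:,:2]-pad[:2])@SX[:2];sy=(x[:,:2]-pad[:2])@SY[:2]
    w=np.linalg.lstsq(np.c_[2*sx,2*sy,np.ones(len(sx))],sx**2+sy**2,rcond=None)[0];print(z0.round(3),k.sum(),w[:2].round(4))
# fin & head in scene/top
for n in("scene3","top3"):
    c=load(n);P=cloud(c);m=(P[...,2]>.198)&(P[...,2]<.26)&(np.hypot(P[...,0]-.545,P[...,1]-.195)<.05)
    q=P[m];print(n,m.sum(),[((q[:,:2]-pad[:2])@a[:2]).min().round(4) for a in(SX,SY)],[((q[:,:2]-pad[:2])@a[:2]).max().round(4) for a in(SX,SY)])
c=load("top3");P=cloud(c);H=cv2.cvtColor(c["image"],cv2.COLOR_BGR2HSV)
m=((P[...,2]>.18)&(P[...,2]<.26)&(np.hypot(P[...,0]-.545,P[...,1]-.195)<.06)&(H[...,2]<255)).astype(np.uint8)
for z,mm in((.195,m&(P[...,2]<.21)&(H[...,2]>110)),(.244,m&(P[...,2]>.235))):
    k=cv2.convexHull(np.argwhere(mm)[:,::-1].astype(np.float32));print(z,cv2.minAreaRect((plane(c,k[:,0],z)[:,:2]*1000).astype(np.float32)))
```

```text
{'clock': np.float64(18.308), 'tool_pos': array([0.524, 0.338, 0.107]), 'contact_force': array([-0.161, -0.367,  1.985]), 'grasp_force': np.float64(19.928), 'gripper_width': np.float64(0.054)} relax
{'clock': np.float64(19.35), 'tool_pos': array([0.524, 0.338, 0.107]), 'contact_force': array([-0.778,  0.107,  0.049]), 'grasp_force': np.float64(0.0), 'gripper_width': np.float64(0.085)} open
{'clock': np.float64(22.667), 'tool_pos': array([0.42 , 0.05 , 0.399]), 'contact_force': array([-0.498,  0.383, -0.127]), 'grasp_force': np.float64(0.0), 'gripper_width': np.float64(0.085)}
0.04 106 [ 0.0032 -0.0028]
0.06 120 [ 0.0017 -0.0016]
0.08 118 [ 0.0024 -0.0022]
0.1 117 [ 0.0023 -0.0019]
0.12 152 [ 0.002  -0.0017]
0.14 225 [ 0.0019 -0.0018]
scene3 320 [np.float64(-0.0319), np.float64(-0.1651)] [np.float64(0.0381), np.float64(-0.1163)]
top3 91 [np.float64(-0.0249), np.float64(-0.152)] [np.float64(0.0361), np.float64(-0.1173)]
0.195 ((563.2997436523438, 217.5020751953125), (29.87877655029297, 86.14933776855469), 75.3318862915039)
0.244 ((556.905517578125, 201.22128295898438), (42.29631805419922, 15.485114097595215), 0.7612392902374268)
```

View pics/placed.png

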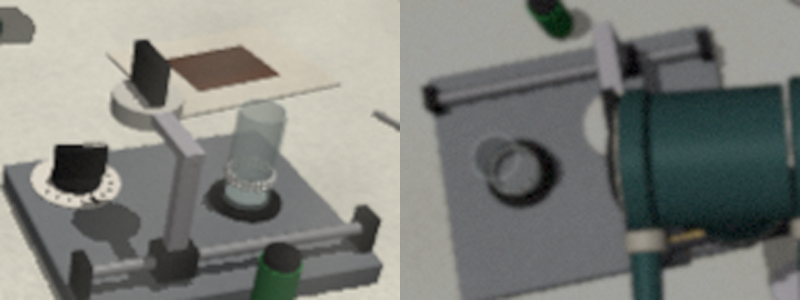

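The glass stands upright on the pad, about 2 mm from its centre. Next is the lamp. Gripping the fin centres the gripper on it, so I then slide to the pad's y.

Run:
```python
from plan import *
r=rot(DOWN,SY)
L=pad-.1435*SY; L[2]=.209
manip.move_pose(L+[0,0,.10],r);manip.move_linear(L,rate=.1);st("at fin")
manip.set_gripper(.010,15);s=st("gripped")
print("head from pad (SX,SY):",(s["tool_pos"]-pad)@SX,(s["tool_pos"]-pad)@SY)
T=pad.copy()-.001*SY;T[2]=.209
manip.move_linear(T,rate=.08);manip.dwell(.2);st("slid")
```

```text
{'clock': np.float64(24.792), 'tool_pos': array([0.552, 0.197, 0.21 ]), 'contact_force': array([0.747, 0.118, 0.444]), 'grasp_force': np.float64(0.0), 'gripper_width': np.float64(0.085)} at fin
{'clock': np.float64(25.833), 'tool_pos': array([0.551, 0.197, 0.209]), 'contact_force': array([ 0.399, -1.443, -0.927]), 'grasp_force': np.float64(15.0), 'gripper_width': np.float64(0.016)} gripped
head from pad (SX,SY): -8.040687793475776e-06 -0.14368333948143958
{'clock': np.float64(27.967), 'tool_pos': array([0.525, 0.338, 0.209]), 'contact_force': array([-5.027, -0.979,  2.33 ]), 'grasp_force': np.float64(15.002), 'gripper_width': np.float64(0.016)} slid
```

Run:
```python
from plan import *
manip.set_gripper(.05);manip.move_linear(manip.state()["tool_pos"]+[0,0,.12],rate=.2)
manip.move_pose([.40,-.15,.40],rot(DOWN,SY));st()
for n in("scene","top"):
    c=cams.capture(n);np.savez(n+"4.npz",**c)
c=load("top4");s=load("scene4")
a=cv2.resize(c["image"][185:265,180:300],None,fx=5,fy=5,interpolation=cv2.INTER_CUBIC)
b=cv2.resize(s["image"][140:240,340:490],None,fx=2.6,fy=2.6,interpolation=cv2.INTER_CUBIC)
b=cv2.copyMakeBorder(b,0,0,0,600-b.shape[1],cv2.BORDER_CONSTANT)
cv2.imwrite("pics/lamp.png",np.vstack([a,b])[:600])
for n,cc in(("T",c),("S",s)):
    P=cloud(cc);d=np.hypot(P[...,0]-pad[0],P[...,1]-pad[1])
    m=(P[...,2]>.235)&(P[...,2]<.255)&(d<.06);q=P[m][:,:2]-pad[:2];print(n,"fin top",m.sum(),(q@SX[:2]).mean(),(q@SY[:2]).mean(),(q@SY[:2]).min(),(q@SY[:2]).max())
    H=cv2.cvtColor(cc["image"],cv2.COLOR_BGR2HSV);m=((P[...,2]>.165)&(P[...,2]<.205)&(d<.06)).astype(np.uint8)
    k=cv2.convexHull(np.argwhere(m)[:,::-1].astype(np.float32))[:,0]
    q=plane(cc,k,.195)[:,:2]-pad[:2]; print(n,"head hull SY",(q@SY[:2]).min(),(q@SY[:2]).max(),"SX",(q@SX[:2]).min(),(q@SX[:2]).max())
```

```text
{'clock': np.float64(31.217), 'tool_pos': array([ 0.4 , -0.15,  0.4 ]), 'contact_force': array([0.112, 0.43 , 0.406]), 'grasp_force': np.float64(0.0), 'gripper_width': np.float64(0.05)}
T fin top 160 -0.0033304260694023194 -0.0001145891524013508 -0.007727591576506128 0.008851271963738503
T head hull SY -0.040001205069779895 0.03725824844048546 SX -0.041948022011634986 0.05946474733922209
S fin top 119 0.00477782720131356 -0.004304070859299476 -0.011648703302928304 0.0068221870869374646
S head hull SY -0.056990062424228626 0.03582176750576457 SX -0.04388089853907234 0.07597569679042865
```

View pics/lamp.png

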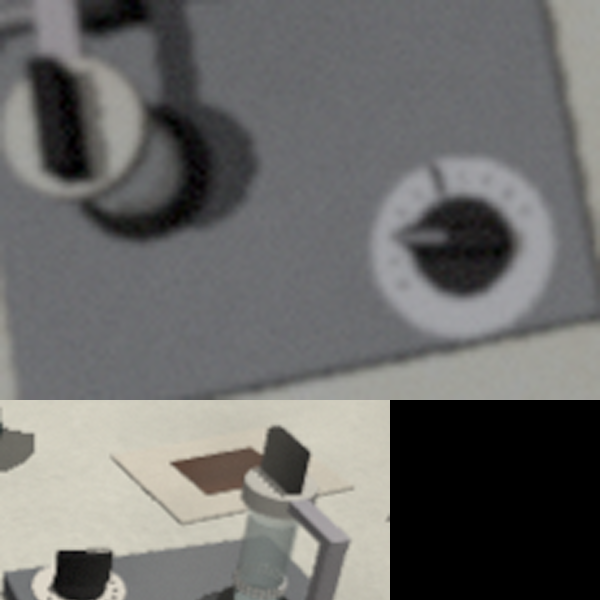

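The lamp head is over the pad, within about 2 mm. The dial is fully visible now: thick mark at crop (438,181), pointer tip at (393,237), hub at (465,245).

```bash
cat > dial.py <<'E'
from h import *
def dial(c,pad,SX,SY):
    g=cv2.cvtColor(c["image"],cv2.COLOR_BGR2GRAY)
    D0=pad[:2]-.083*SX[:2]-.18*SY[:2]
    u0,v0=proj(c,[*D0,.031])[0].astype(int)
    f=cv2.resize(g[v0-30:v0+30,u0-30:u0+30],None,fx=6,fy=6,interpolation=cv2.INTER_CUBIC)
    vv,uu=np.indices(f.shape);uv=np.c_[(uu.ravel()+.5)/6-.5+u0-30,(vv.ravel()+.5)/6-.5+v0-30]
    P=plane(c,uv,.031)[:,:2].reshape(*f.shape,2);Q=plane(c,uv,.081)[:,:2].reshape(*f.shape,2)
    m=((f>138)*255).astype(np.uint8)
    k=max(cv2.findContours(m,cv2.RETR_EXTERNAL,cv2.CHAIN_APPROX_NONE)[0],key=cv2.contourArea)
    k=cv2.convexHull(k)[:,0];e=cv2.fitEllipse((P[k[:,1],k[:,0]]*1000).astype(np.float32));C=np.array(e[0])/1000
    d=P-C;r=np.hypot(d[...,0],d[...,1]);mk=((r>.037)&(r<.052)&(f<120)).astype(np.uint8)
    n,l,s,ce=cv2.connectedComponentsWithStats(mk);i=1+np.argmax(s[1:,4]);M=d[l==i].mean(0)
    d2=Q-C;r2=np.hypot(d2[...,0],d2[...,1]);w=((r2<.027)&(f>75)&(f<250)).astype(np.uint8)
    return C,e,M,s[i,4],d2,w,f,D0
E
python3 - <<'E'
from plan import *
from dial import dial
c=load("top4");C,e,M,n,d2,w,f,D0=dial(c,pad,SX,SY)
print("center",C,"pred",D0,e[1],"mark",M,np.hypot(*M),np.degrees(np.arctan2(M[1],M[0])),n)
l=cv2.connectedComponentsWithStats(w)
for i in range(1,l[0]):
    if l[2][i,4]<40: continue
    q=d2[l[1]==i]*1000;L=cv2.fitLine(q.astype(np.float32),cv2.DIST_L2,0,.01,.01).ravel();print(i,l[2][i,4],q.mean(0),np.degrees(np.arctan2(q[:,1].mean(),q[:,0].mean())),np.degrees(np.arctan2(L[1],L[0])))
# dark bar top via depth
P=cloud(c);m=(P[...,2]>.07)&(P[...,2]<.095)&(np.hypot(P[...,0]-C[0],P[...,1]-C[1])<.035)
v,u=np.nonzero(m);q=(plane(c,np.c_[u,v],.081)[:,:2]-C)*1000;print(len(u),cv2.minAreaRect(q.astype(np.float32)))
s=load("scene4");P=cloud(s);m=(P[...,2]>.06)&(P[...,2]<.095)&(np.hypot(P[...,0]-C[0],P[...,1]-C[1])<.035)
q=(P[m][:,:2]-C)*1000;L=cv2.fitLine(q.astype(np.float32),cv2.DIST_HUBER,0,.01,.01).ravel();print("scene bar",m.sum(),q.min(0),q.max(0),L)
E
```

```text
center [0.47669681 0.14732658] pred [0.47629224 0.14628857] (106.96116638183594, 107.68488311767578) mark [0.04165677 0.01557966] 0.04447484665134728 20.505836774886102 335
1 1898 [11.65141205 11.36546817] 44.28823826690368 -46.74399
112 ((-2.4411368370056152, 2.4870872497558594), (60.59617614746094, 14.462932586669922), 88.95384216308594)
scene bar 191 [ -6.40254641 -30.67249639] [13.27320355 33.79956641] [ 0.01969385 -0.99980605  8.040644   -0.53807575]
```

The bar lies at about 90° in world, the mark at 20.5°, so the turn is about 1.21 rad clockwise.

Run:
```python
from plan import *
C=np.array([.4766,.1470,.050])
def tr(bar,f): # bar angle rad
    return rot(DOWN,f*np.array([-np.sin(bar),np.cos(bar),0]))
A=np.radians(90);B=np.radians(20.5)
q0=manip.state()["joint_pos"];best=None
for f in(1,-1):
    qs=[ik(C,tr(a,f)) for a in(A,B-.05)]
    if all(q is not None for q in qs):
        print(f,np.round(qs,2).tolist());m=max(abs(q[5]) for q in qs)
        if best is None or m<best[0]: best=(m,f)
f=best[1]
manip.set_gripper(.06)
manip.move_pose(C+[0,0,.12],tr(A,f));manip.move_linear(C,rate=.1);st("at dial")
manip.set_gripper(.010,25);s=st("gripped");print(s["moment"])
for a in np.linspace(A,B,6)[1:]:
    manip.move_linear(C,rate=.1,rot=tr(a,f)) if False else manip.move_pose(C,tr(a,f))
manip.dwell(.2);s=st("turned");print(s["moment"],s["tcp_rot"],tr(B,f))
```

```text
-1 [[0.25, 0.13, 2.14, -0.0, 0.86, 0.25], [0.25, 0.13, 2.14, 0.0, 0.86, 1.51]]
{'clock': np.float64(35.1), 'tool_pos': array([0.477, 0.147, 0.051]), 'contact_force': array([-0.279,  0.342, -0.2  ]), 'grasp_force': np.float64(0.0), 'gripper_width': np.float64(0.06)} at dial
{'clock': np.float64(35.833), 'tool_pos': array([0.477, 0.147, 0.05 ]), 'contact_force': array([ 1.842,  0.432, -1.465]), 'grasp_force': np.float64(25.0), 'gripper_width': np.float64(0.016)} gripped
[-0.07696    -0.13054339 -0.01171029]
{'clock': np.float64(37.742), 'tool_pos': array([0.479, 0.146, 0.05 ]), 'contact_force': array([11.149, -6.636, -8.832]), 'grasp_force': np.float64(24.998), 'gripper_width': np.float64(0.016)} turned
[-0.98584454 -1.36679485 -0.02129409] [3.08756194 0.56492693 0.0069025 ] [3.09145503 0.55902614 0.        ]
```

Run:
```python
from plan import *
from dial import dial
manip.set_gripper(.06);manip.move_linear(manip.state()["tool_pos"]+[0,0,.15],rate=.2)
manip.move_pose([.40,-.15,.40],rot(DOWN,-SX));st()
for n in("scene","top"): np.savez(n+"5.npz",**cams.capture(n))
c=load("top5");s=load("scene5")
C,e,M,n,*_=dial(c,pad,SX,SY);print(C,"mark",np.degrees(np.arctan2(M[1],M[0])),n)
for nm,cc in(("T",c),("S",s)):
    P=cloud(cc);m=(P[...,2]>.07)&(P[...,2]<.095)&(np.hypot(P[...,0]-C[0],P[...,1]-C[1])<.035)
    v,u=np.nonzero(m);q=(plane(cc,np.c_[u,v],.081)[:,:2]-C)*1000;L=cv2.fitLine(q.astype(np.float32),cv2.DIST_HUBER,0,.01,.01).ravel()
    print(nm,m.sum(),"bar",cv2.minAreaRect(q.astype(np.float32)),np.degrees(np.arctan(L[1]/L[0])))
a=cv2.resize(c["image"][205:260,245:300],None,fx=10,fy=10,interpolation=cv2.INTER_CUBIC)
cv2.imwrite("pics/dial.png",cv2.convertScaleAbs(a,alpha=1.4))
```

```text
{'clock': np.float64(40.792), 'tool_pos': array([ 0.4  , -0.15 ,  0.399]), 'contact_force': array([0.345, 0.094, 0.74 ]), 'grasp_force': np.float64(0.0), 'gripper_width': np.float64(0.06)}
[0.47673367 0.14735515] mark 21.782017462081914 458
T 116 bar ((1.8347892761230469, -0.08014488220214844), (61.692874908447266, 15.916520118713379), 21.6202449798584) 20.959686
S 102 bar ((10.639463424682617, -5.224456787109375), (71.25423431396484, 24.30778694152832), 20.395429611206055) 15.758275
```

View pics/dial.png

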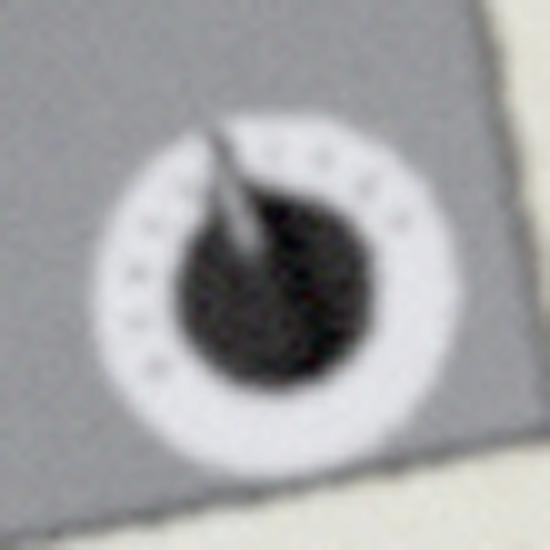

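The pointer at crop (218,150) lies on the thick mark: bar at 21°, mark at 20.5–21.8°. I'll hand the job in after a quick numeric check of the glass and lamp.

Run:
```python
from plan import *
for n in("top4","top5"):
    c=load(n);P=cloud(c);m=(P[...,2]>.235)&(P[...,2]<.255)&(np.hypot(P[...,0]-pad[0],P[...,1]-pad[1])<.06);q=P[m][:,:2]-pad[:2];print((q@SY[:2]).mean())
a=load("scene4")["image"][170:240,400:490].astype(int);b=load("scene5")["image"][170:240,400:490].astype(int);print("diff",abs(a-b).mean())
print(order.close_job())
```

```text
-0.0001145891524013508
4.0015501432925654e-05
diff 0.8886243386243386
the job is handed in; nothing more can be done
None
```

The job is handed in: the tall glass stands upright about 2–3 mm from the pad's centre, the lamp head is centred over it to within a few mm, and the dial pointer is on the long thick mark to about 1°, but I viewed 11 pictures, one over the limit of 10.

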